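Shim the rocking racket scale

TASK

The racket balance scale rocks because the foot at its front-left corner has lost its rubber and hangs clear of the bench. Push the larger wooden wedge along the bench, thin end first, under that bare foot until it is snug, without lifting or shoving the scale; then press down with a fingertip on the steel cap above that foot, about as hard as the weight of a 1 kg bag, to check that the corner no longer dips, and move clear. Only push and press: do not pick the wedge up, and leave everything else where it is.

Things in the scene. Friction and masses are not known exactly. Their poses are not given: they have to be found in the camera images.
- scale: racket balance scale, loose, 4 to 6 kg, 200 mm high: red base and housing, bar with two white cradles on top. Origin on the bench amid the four feet (x = +-90, y = +-120 mm), z up. Three feet have 34 mm rubbers, on which it stands level; the one at x -90, y +120 (front left seen from the robot) is a bare stud. 2 to 5 N down on the cap there tips it. The housing spans x -26 to 83, y -96 to 40
- short_foot (a point): lowest point of the bare stud: a domed steel end, 24 mm diameter, hanging 12 mm above the bench, under a round red pad of 40 mm diameter whose underside is 27 mm above the bench
- corner_cap: steel cap above the bare foot, to be pressed: disc of 30 mm diameter, 7 mm thick, on the red pad. Origin at the centre of its underside, its top is 7 mm higher, 50 mm above the bench
- cap_top (a point): centre of the cap's top face, straight above short_foot
- wedge: larger wooden wedge, loose, about 50 g, 90 mm long, 44 wide, 3 mm thick at its thin end (+x) to 22 at its flat upright back (-x). Origin: centre of underside. It starts before the bare foot, thin end roughly towards it. Slides under 1 N; meets the stud when its origin is about 4 mm short of short_foot, then the push climbs past 10 N in some mm; over 20 N may lift the scale. Stays put when released
- thin_shim: a smaller, thinner wooden wedge, 70 x 30 mm, 3 to 8 mm thick, too thin for the gap; origin under its centre, x to its thin end. Leave it alone
- grip_roll: white roll of grip tape, ring of 60 mm diameter, 30 mm high, origin under its centre; leave it
- string_reel: reel of string, 100 mm diameter, 40 mm high, origin under its centre; leave it
- screwdriver: screwdriver lying on the bench; leave it
- glue_bottle: small bottle, 44 mm diameter, 100 mm high, origin under its centre; leave it
- mug: white mug, 80 mm diameter, 95 mm high, origin under its centre; leave it
- awl: dark wooden rod handle, 16 mm thick, about 110 mm long, lying; leave it
Things that resemble listed ones, but are neither listed nor needed, are in the scene too. Several things have the shape of the wedge; the one meant has the colours described above.

How it is judged:
On the way, in this order (a step that is already met when the one before it is completed fails the run):
1. the larger wedge has been pushed under the bare foot and touches it (x of short_foot in the frame of wedge between -0.01 and 0.011 m and y of short_foot in the frame of wedge between -0.018 and 0.018 m and angle between scale's own z axis and vertical below 0.01 rad and contact force between wedge and scale above 0.5 N), for 0.1 s.
2. a fingertip presses the cap over the bare foot with more than 4 N, the wedge carries it and the scale stays level (within 0.010 rad) (contact force between the fingers and corner_cap above 4 N and contact force between wedge and scale above 2 N and x of short_foot in the frame of wedge between -0.01 and 0.011 m and y of short_foot in the frame of wedge between -0.018 and 0.018 m and angle between scale's own z axis and vertical below 0.01 rad), for 0.1 s.
At the end, for the whole second after the job is handed in: the larger wedge lies flat under the bare foot: the foot's lowest point is between 10 mm behind and 11 mm ahead of the wedge's middle along its length and within 18 mm of its centre line; the scale is level within 0.010 rad, within 20 mm of where it stood, and all is at rest (x of short_foot in the frame of wedge between -0.01 and 0.011 m and y of short_foot in the frame of wedge between -0.018 and 0.018 m and angle between scale's own z axis and vertical below 0.01 rad and linear speed of each of wedge, scale below 0.01 m/s and height (world z) of wedge below 0.004 m and distance of scale from where it was at the start of the episode below 0.02 m); the robot touches nothing.
It fails at once if the wedge is lifted more than 12 mm off the bench or tipped over (height (world z) of wedge above 0.012 m or angle between wedge's own z axis and vertical above 0.35 rad).
It fails at once if the scale is shoved more than 25 mm or tipped more than 0.05 rad (distance of scale from where it was at the start of the episode above 0.025 m or angle between scale's own z axis and vertical above 0.05 rad).
It fails at once if another thing on the bench is moved more than 30 mm (distance of any of thin_shim, grip_roll, string_reel, screwdriver, glue_bottle, mug, awl from where it was at the start of the episode above 0.03 m).
It also fails if it takes over 51 s, if anything falls off the work surface, if the arm or the gripper's body presses on something with over 40 N, if the wrist force passes 120 N, or if a joint passes its speed limit or range.

ROBOT

A 6-joint arm with a two-finger parallel gripper is mounted at the origin on the work surface. World frame = base frame: x ahead of the robot, y to its left, z up, the work surface at z = 0. Lengths are in m, angles in rad, forces in N, time in s.
With the tool pointing down it reaches from about 0.35 to 0.85 m from the base axis. Payload 8.1 kg.
Tool frame: the origin (TCP) lies midway between the tips of the shut fingers; the grasp point (between the pads) lies robot.grip_depth behind it (robot.grip_depth is the distance from the TCP to the grasp point, in m); z points along the fingers, y is the line along which they close (so a half turn about z gives the same grasp; the last joint's range is limited). The gripper opens to 85 mm and grips with 20 to 120 N. Pads are 22 mm wide; open, the fingers measure 114 mm over their backs; the gripper's body (76 mm by 85 mm) begins 54 mm behind the grasp point. The pads swing forward as they close: fully open they stand 13 mm farther back than shut.
Start: joints at [1.061, 0.13, 1.488, -0, 1.523, -0.085], TCP at [0.247, 0.547, 0.231] pointing down, gripper open.
Joint ranges: [-2.96, 2.96], [-0.89, 2.26], [0.02, 2.5], [-1.34, 4.48], [0, 2.73], [-2.66, 2.66]. Speed limits (rad/s): [2.39, 2.39, 2.79, 3.14, 3.14, 3.14].

INTERFACE

Orientations are given as a unit quaternion [x, y, z, w].
In Python, from cell import robot gives the robot as it stands.
- The arm moves only by the tool apply_moves, never from a script. Its argument "targets" is a list of rows, each an object with "travel": the shift along the world's x, y, z in units of 20 mm (1.0 is 20 mm), a list of three; "delta_rot": the turn, a rotation vector about the world's x, y, z in units of 0.08 rad (1.0 is 0.08 rad), a list of three. In form: [{"travel": [x, y, z], "delta_rot": [rx, ry, rz]}, ...]. A call has 1 to 12 rows; each row shifts and turns the commanded pose from where the row before left it; what a row does not reach is not made up. A row lasts 1/12 s, in which the tool goes at most 41.7 mm and 7.16 degrees, less where a joint would pass 70% of its speed; a pose out of reach is approached as far as the arm can. A call with a number of a shift or a turn outside -1 to 1 is refused whole. A call with a gripper value outside its range is refused whole. "gripper" is the closure, from -1 (fully open) to 1 (shut), so that 0 is half open, set as the call begins (left out, the last holds). The fingers move at their own pace and stop on an object; "grip_force" is the grip in N (left out, the last holds). Time passes only in rows, so rows that do not move let the fingers close. It gives the time, the measured TCP pose, the force, the opening and the grip force at its end, in the units of the state.
- robot.get_obs(): the state, without advancing time (a new reading comes with each control period).
- robot.camera(name): name is "scene" or "top" or "wrist"; returns a dict with "pixels" (400x640x3 uint8, blue, green, red), "camera_matrix" (3x3 intrinsics, pixels), "distortion" ([k1, k2, p1, p2, k3] as OpenCV has them; the pictures are not rectified), "extrinsics" (4x4, takes a point from camera to world coordinates). Camera axes: x right, y up, looking along -z (the intrinsics and any distortion apply to the point x, -y, -z); pixel columns grow to the right and rows downward; lengths in m; the calibration is good to about 2 mm. A picture is of the moment at which its call begins. There is no depth.
- robot.job_done(): hands the job in; it is judged then, once.
The state is a dict: "clock": time; "joint_pos": joint angles; "qvel": joint speeds; "joint_torque": joint torques, N m; "eef_pos": TCP position; "orientation": TCP orientation; "wrist_force": force on the tool from outside, world axes, zero at the start; "moment": the same for the moment, N m; "gripper_width": opening from 0.0 (shut) to 1.0 (fully open); "grip_force": force on a finger pad.
Only numpy, scipy, OpenCV 4.12 (cv2) and the standard library are available. Lean on these libraries where they do the work, as an engineer would, in place of code of your own. Each camera call takes 0.05 s, during which the arm holds its last target. There are 200 camera calls.

## Working session

There is one attempt and no reset: what is moved stays moved. The work goes in short steps, Python scripts to look and compute and a tool call to move; the robot and the scene stay as the last step left them, time stands still between calls to the robot, and variables do not carry over. Pictures are saved under pics/ and viewed, at most 10 in all, crops included, and the job is handed in when it is done.

Besides the shell and the picture viewer there is one more tool, called after ">>>" as name(argument=value, ...) on one line, values as JSON. apply_moves: Moves the arm, as the interface text tells. Its arguments: {"type":"object","properties":{"targets":{"type":"array","items":{"type":"object","properties":{"travel":{"type":"array","items":{"type":"number","minimum":-1,"maximum":1}},"delta_rot":{"type":"array","items":{"type":"number","minimum":-1,"maximum":1}}}}},"gripper":{"type":"number"},"grip_force":{"type":"number"}},"required":["targets"]}

```bash
mkdir -p pics
cat > h.py <<'E'
import cv2, numpy as np, json
from cell import robot
def snap(n, tag):
    c=robot.camera(n); cv2.imwrite(f'pics/{tag}.png',c['pixels'])
    np.savez(f'pics/{tag}.npz',p=c['pixels'],K=c['camera_matrix'],D=c['distortion'],E=c['extrinsics']); return c
def load(tag): return np.load(f'pics/{tag}.npz')
def ray(c,px):
    u=cv2.undistortPoints(np.array(px,float).reshape(-1,1,2),c['K'],np.array(c['D'],float))[:,0]
    d=np.c_[u[:,0],-u[:,1],-np.ones(len(u))]@c['E'][:3,:3].T
    return c['E'][:3,3],d
def onz(c,px,z):
    o,d=ray(c,px); return o+d*((z-o[2])/d[:,2])[:,None]
def tri(c1,p1,c2,p2):
    o1,d1=ray(c1,p1);o2,d2=ray(c2,p2);r=[]
    for a,b in zip(d1,d2):
        s=np.linalg.lstsq(np.c_[a,-b],o2-o1,rcond=None)[0]
        A=o1+s[0]*a;B=o2+s[1]*b; r.append(np.r_[(A+B)/2,np.linalg.norm(A-B)])
    return np.array(r)
E
python3 - <<'E'
from h import *
for n in ['scene','top','wrist']:
    c=snap(n,n+'0'); print(n,c['extrinsics'][:3,3].round(3))
print(robot.get_obs())
E
```

```text
scene [ 0.893 -0.651  0.781]
top [ 0.419 -0.01   1.194]
wrist [0.175 0.579 0.373]
{'clock': 0.15, 'joint_pos': array([ 1.06060541e+00,  1.30962935e-01,  1.48902903e+00,  2.32356644e-05,
        1.52299956e+00, -8.54042230e-02]), 'qvel': array([ 0.00075611, -0.00136582, -0.00366767, -0.00167567, -0.00374444,
       -0.00127608]), 'joint_torque': array([ 1.23595705e-04, -5.70053959e+01, -5.01166856e+01, -2.00816130e-04,
        9.38840560e-03,  9.98819451e-05]), 'eef_pos': array([0.24704523, 0.54632162, 0.23050025]), 'orientation': array([ 2.10800565e-01,  9.77528840e-01, -6.65246789e-04, -2.16319123e-04]), 'wrist_force': array([ 0.11214084, -0.50606951,  0.02456975]), 'moment': array([-0.01564404, -0.01614408, -0.01026198]), 'grip_force': 0.0, 'gripper_width': 0.9995921371755984}
```

View pics/top0.png

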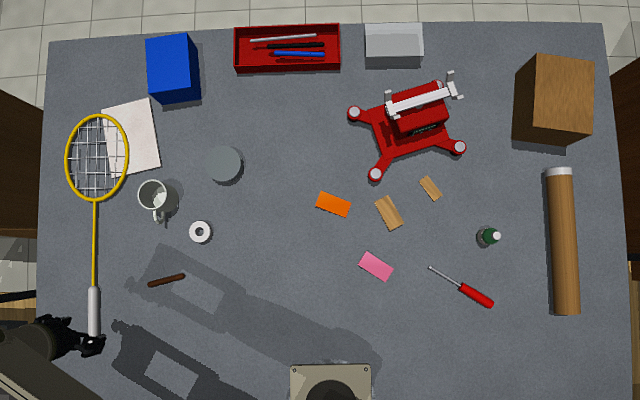

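View pics/scene0.png

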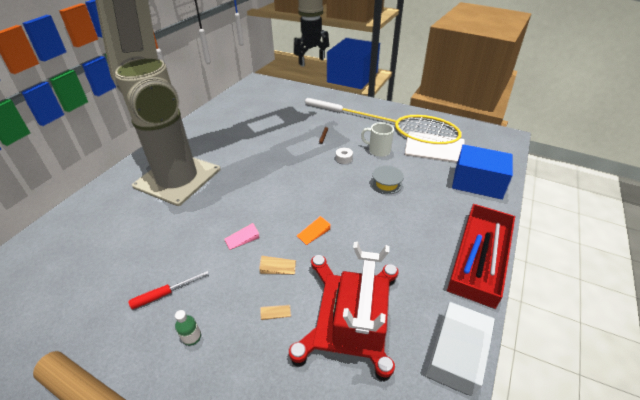

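Top view: the scale's caps are at (354,113), (375,174) and (460,147). The front-left one is (375,174), because the long 240 mm edge runs to (460,147). There are five wedge-like things: orange (333,204), pink (376,266), large wood (389,213), small wood (430,188), and in the scene view large wood (278,266) and small wood (275,312). The large wooden one at (389,213) fits; I'll confirm it in a crop.

Run:
```python
from h import *
t=load('top0');s=load('scene0')
a=cv2.resize(t['p'][155:245,340:460],None,fx=6,fy=6,interpolation=cv2.INTER_CUBIC)[:540,:720]
b=cv2.resize(s['p'][240:290,240:345],None,fx=4,fy=4,interpolation=cv2.INTER_CUBIC)
a[:]=a; im=a.copy(); im[540-200:540,720-420:720]=b; cv2.imwrite('pics/crop1.png',im)
for nm,c in(('top',t),('scene',s)):
    h=cv2.cvtColor(c['p'],cv2.COLOR_BGR2HSV)
    m=cv2.inRange(h,(10,60,90),(28,200,255))
    for k in cv2.findContours(m,0,cv2.CHAIN_APPROX_NONE)[0]:
        if 80<cv2.contourArea(k)<1500:
            q=cv2.approxPolyDP(k,3,True)[:,0]; print(nm,'wood',cv2.contourArea(k),q.tolist())
    m=cv2.inRange(h,(0,0,150),(180,40,255))
    for k in cv2.findContours(m,0,cv2.CHAIN_APPROX_NONE)[0]:
        A=cv2.contourArea(k)
        if 40<A<500: 
            (x,y),ax,an=cv2.fitEllipse(k); print(nm,'pale',A,round(x,1),round(y,1),np.round(ax,1))
```

```text
top wood 241.5 [[35, 298], [0, 303], [0, 307], [35, 307]]
top wood 595.0 [[628, 261], [632, 374], [633, 362], [638, 360], [635, 382], [639, 382], [637, 282], [630, 280]]
top wood 516.5 [[386, 195], [374, 202], [391, 230], [403, 221]]
top wood 260.5 [[426, 175], [419, 182], [435, 200], [442, 194]]
top pale 285.0 91.0 311.1 [ 6.5 70.2]
top pale 41.0 496.5 235.2 [7.  7.8]
top pale 329.0 199.0 231.1 [20.2 20.9]
top pale 68.5 375.5 173.0 [9.3 9.6]
top pale 107.5 561.4 170.4 [ 7.2 22.2]
top pale 66.0 459.5 146.2 [9.1 9.5]
top pale 61.0 354.1 111.2 [8.7 9.3]
top pale 76.0 452.0 88.1 [ 6.4 17.5]
top pale 192.0 40.6 90.2 [ 7.3 40.7]
top pale 91.0 634.7 13.5 [ 9.6 14.8]
top pale 177.5 612.7 2.2 [ 4.5 73.1]
top pale 110.0 561.2 1.4 [ 2.9 73.8]
top pale 103.5 498.7 1.0 [  2.1 125.7]
top pale 105.5 440.5 1.0 [  2.2 106.3]
top pale 164.5 376.0 1.7 [  3.6 100. ]
top pale 234.5 322.6 2.3 [ 4.9 95.2]
top pale 488.5 217.2 4.9 [10.5 74.8]
scene wood 320.0 [[289, 306], [261, 307], [261, 319], [289, 316]]
scene wood 519.5 [[261, 256], [261, 273], [294, 273], [295, 260]]
scene wood 88.5 [[376, 182], [384, 190], [397, 186]]
scene wood 214.5 [[391, 71], [378, 70], [375, 93]]
scene wood 466.0 [[323, 5], [322, 24], [371, 31], [372, 18], [362, 22], [327, 17], [327, 7]]
scene wood 210.5 [[383, 0], [380, 28], [398, 13], [398, 9], [384, 7]]
scene wood 433.0 [[247, 11], [249, 15], [297, 21], [300, 16], [277, 11], [274, 0]]
scene pale 263.0 264.9 123.2 [ 9.7 40.9]
scene pale 73.5 142.0 83.9 [10.9 23.9]
scene pale 79.0 313.2 51.7 [ 9.2 13.8]
scene pale 470.0 348.5 47.1 [39. 56.]
scene pale 499.0 386.0 42.2 [12.7 60.8]
scene pale 69.5 390.4 3.2 [ 7.5 13.8]
```

View pics/crop1.png

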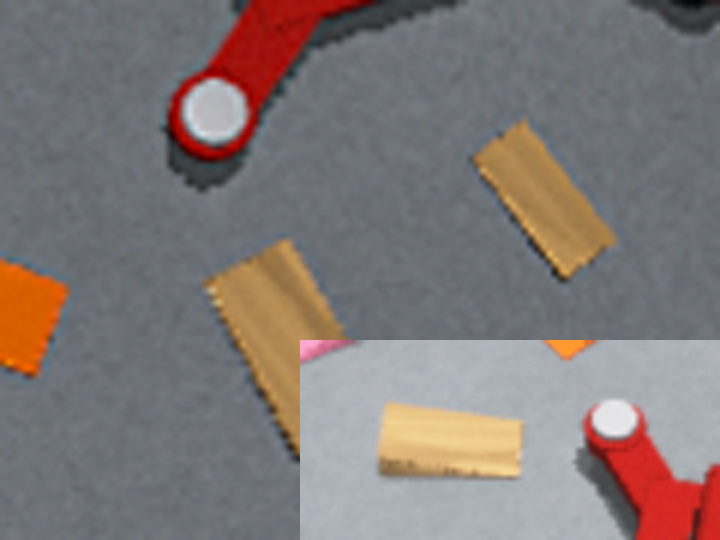

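The crop confirms it: large natural wood wedge, thick back at the far end from the foot, thin end towards the cap at top (375,173) and scene (318,260).

Run:
```python
from h import *
t=load('top0');s=load('scene0')
np.set_printoptions(precision=4,suppress=True)
ct=[(375.5,173),(459.5,146.2),(354.1,111.2)]
print('caps z.05',onz(t,ct,.05))
m=cv2.inRange(cv2.cvtColor(s['p'],cv2.COLOR_BGR2HSV),(0,0,150),(180,60,255))
cs=[]
for x,y in((318,260),(298,350),(391,270)):
    w=m[y-12:y+13,x-12:x+13].copy(); n,l,st,ce=cv2.connectedComponentsWithStats(w)
    cs.append(ce[l[12,12]]+[x-12,y-12])
print(cs); print('tri',tri(t,ct,s,cs))
thin=onz(t,[(386,195),(374,202)],.003); back=onz(t,[(403.5,221.5),(391,230.5)],.022)
print(thin,back, np.linalg.norm(np.diff(thin,axis=0)),np.linalg.norm(np.diff(back,axis=0)))
d=thin.mean(0)-back.mean(0); print('len',np.linalg.norm(d[:2]),'yaw',np.arctan2(d[1],d[0]))
print('wedge tri back, thin',tri(t,[(403.5,221.5),(391,230.5),(386,195),(374,202)],s,[(261,271.5),(261,256),(295,273),(295,260)]))
```

```text
caps z.05 [[ 0.6149 -0.1354  0.05  ]
 [ 0.6827 -0.3648  0.05  ]
 [ 0.7864 -0.0838  0.05  ]]
[array([317.3366, 256.2776]), array([294.3626, 346.8681]), array([393.2289, 267.1443])]
tri [[ 0.6134 -0.1341  0.0601  0.0007]
 [ 0.68   -0.3641  0.0556  0.0035]
 [ 0.79   -0.0813  0.0538  0.0103]]
[[ 0.5607 -0.1674  0.003 ]
 [ 0.5421 -0.1336  0.003 ]] [[ 0.4852 -0.2096  0.022 ]
 [ 0.4618 -0.1749  0.022 ]] 0.03858693270570613 0.041886086771487314
len 0.08840820117597488 yaw 0.4921469593120711
wedge tri back, thin [[ 0.4868 -0.2103  0.013   0.0027]
 [ 0.4633 -0.1736  0.0226  0.004 ]
 [ 0.5623 -0.167  -0.0003  0.0029]
 [ 0.5431 -0.1326  0.0044  0.0029]]
```

>>> apply_moves(targets=[{"travel":[0.27,-1,0],"delta_rot":[0,0,-0.77]},{"travel":[0.27,-1,0],"delta_rot":[0,0,-0.77]},{"travel":[0.27,-1,0],"delta_rot":[0,0,-0.77]},{"travel":[0.27,-1,0],"delta_rot":[0,0,-0.77]},{"travel":[0.27,-1,0],"delta_rot":[0,0,-0.77]},{"travel":[0.27,-1,0],"delta_rot":[0,0,-0.77]},{"travel":[0.27,-1,0],"delta_rot":[0,0,-0.77]},{"travel":[0.27,-1,0],"delta_rot":[0,0,-0.77]},{"travel":[0.27,-1,0],"delta_rot":[0,0,-0.77]},{"travel":[0.27,-1,0],"delta_rot":[0,0,-0.77]},{"travel":[0.27,-1,0],"delta_rot":[0,0,-0.77]},{"travel":[0.27,-1,0],"delta_rot":[0,0,-0.77]}], gripper=1, grip_force=20)

```text
clock: 1.15
eef_pos: [0.312, 0.3056, 0.231]
orientation: [0.551, 0.835, -0.0, -0.0]
wrist_force: [0.0, -0.0, 0.2]
gripper_width: 0.001
grip_force: 0.0
```

>>> apply_moves(targets=[{"travel":[0.27,-1,0],"delta_rot":[0,0,-0.77]},{"travel":[0.27,-1,0],"delta_rot":[0,0,-0.77]},{"travel":[0.27,-1,0],"delta_rot":[0,0,-0.77]},{"travel":[0.27,-1,0],"delta_rot":[0,0,-0.77]},{"travel":[0.27,-1,0],"delta_rot":[0,0,-0.77]},{"travel":[0.27,-1,0],"delta_rot":[0,0,-0.77]},{"travel":[0.27,-1,0],"delta_rot":[0,0,-0.77]},{"travel":[0.27,-1,0],"delta_rot":[0,0,-0.77]},{"travel":[0.27,-1,0],"delta_rot":[0,0,-0.77]},{"travel":[0.27,-1,0],"delta_rot":[0,0,-0.77]},{"travel":[0.27,-1,0],"delta_rot":[0,0,-0.77]},{"travel":[0.27,-1,0],"delta_rot":[0,0,-0.77]}])

```text
clock: 2.15
eef_pos: [0.3768, 0.0657, 0.2311]
orientation: [0.815, 0.579, -0.0, -0.0]
wrist_force: [-1.4, 0.1, 0.4]
gripper_width: -0.0
grip_force: 0.0
```

>>> apply_moves(targets=[{"travel":[0.27,-1,0],"delta_rot":[0,0,-0.77]},{"travel":[0.27,-1,0],"delta_rot":[0,0,-0.77]},{"travel":[0.27,-1,0],"delta_rot":[0,0,-0.77]},{"travel":[0.27,-1,0],"delta_rot":[0,0,-0.77]},{"travel":[0.27,-1,0],"delta_rot":[0,0,-0.77]},{"travel":[0.27,-1,0],"delta_rot":[0,0,-0.77]},{"travel":[0.27,-1,0],"delta_rot":[0,0,-0.77]},{"travel":[0.27,-1,0],"delta_rot":[0,0,-0.77]},{"travel":[0.27,-1,0],"delta_rot":[0,0,-0.77]},{"travel":[0.27,-1,0],"delta_rot":[0,0,-0.77]},{"travel":[0.27,-1,0],"delta_rot":[0,0,-0.77]},{"travel":[0.27,-1,0],"delta_rot":[0,0,-0.77]}])

```text
clock: 3.15
eef_pos: [0.4416, -0.1743, 0.231]
orientation: [0.969, 0.245, -0.0, -0.0]
wrist_force: [-0.2, 0.2, 0.5]
gripper_width: -0.001
grip_force: 0.0
```

>>> apply_moves(targets=[{"travel":[0,-0.9,-0.5]},{"travel":[0,-0.9,-1]},{"travel":[0,0,-1]},{"travel":[0,0,-1]},{"travel":[0,0,-1]},{"travel":[0,0,-1]},{"travel":[0,0,0]}])

```text
schema error: expected keys travel, delta_rot
```

Run:
```python
from h import *
print(robot.grip_depth)
c=snap('wrist','wrist1'); print(c['extrinsics'])
o=robot.get_obs();print({k:np.round(o[k],4) for k in('clock','eef_pos','orientation','wrist_force','gripper_width')})
```

```text
0.0187
[[ 4.76367770e-01  8.36697944e-01  2.70204178e-01  5.10514587e-01]
 [-8.79245887e-01  4.53541238e-01  1.45694938e-01 -1.36930627e-01]
 [-6.46082690e-04 -3.06980285e-01  9.51715655e-01  3.73403871e-01]
 [ 0.00000000e+00  0.00000000e+00  0.00000000e+00  1.00000000e+00]]
{'clock': np.float64(3.2), 'eef_pos': array([ 0.4421, -0.1772,  0.2309]), 'orientation': array([ 9.701e-01,  2.426e-01, -3.000e-04,  9.000e-04]), 'wrist_force': array([-3.1236, -2.0579,  0.0817]), 'gripper_width': np.float64(-0.001)}
```

View pics/wrist1.png

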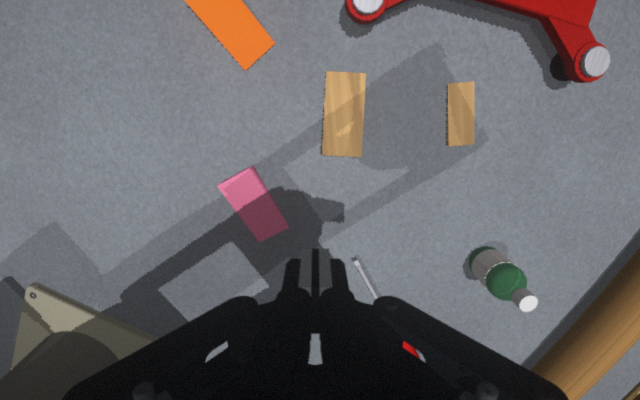

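Wrist view: wedge at about (343,115), thin end up towards the cap at (368,2), fingers at (316,260) behind it. Next I measure the wedge again from here.

```bash
cat >> h.py <<'E'
def wedge(c,near,tag=''):
    h=cv2.cvtColor(c['p'],cv2.COLOR_BGR2HSV); m=cv2.inRange(h,(10,60,40),(28,220,255))
    m=cv2.morphologyEx(m,cv2.MORPH_CLOSE,np.ones((5,5)))
    ks=[k for k in cv2.findContours(m,0,cv2.CHAIN_APPROX_NONE)[0] if cv2.contourArea(k)>150]
    k=min(ks,key=lambda k:np.linalg.norm(k[:,0].mean(0)-near))
    return cv2.contourArea(k),cv2.approxPolyDP(k,4,True)[:,0]
E
python3 - <<'E'
from h import *
np.set_printoptions(precision=4,suppress=True)
c=load('wrist1'); t=load('top0')
print(wedge(c,(343,115)))
th=onz(c,[(326.5,71.5),(366.5,72.5)],.003); bk=onz(c,[(362.5,157.5),(321.5,156.5)],.022);bb=onz(c,[(362.5,157.5),(321.5,156.5)],.0)
print(th,bk); d=th.mean(0)-bk.mean(0); print('len',np.linalg.norm(d),'yaw',np.arctan2(d[1],d[0]),'ctr',(th.mean(0)+bk.mean(0))/2)
e=th[0]-th[1];f=bk[1]-bk[0];print(np.arctan2(-e[0],e[1]),np.arctan2(-f[0],f[1]))
print('tri',tri(t,[(374,202),(386,195),(403.5,221.5),(391,230.5)],c,[(326.5,71.5),(366.5,72.5),(362.5,157.5),(321.5,156.5)]))
m=cv2.inRange(cv2.cvtColor(c['p'],cv2.COLOR_BGR2HSV),(0,0,140),(180,50,255))
n,l,s,ce=cv2.connectedComponentsWithStats(m)
for a,b in zip(s,ce):
    if a[4]>200 and b[1]<120: print(a,b,onz(c,[b],.05))
E
```

```text
(3271.5, array([[326,  71],
       [322, 154],
       [360, 156],
       [365,  73]], dtype=int32))
[[ 0.5447 -0.1326  0.003 ]
 [ 0.5649 -0.1717  0.003 ]] [[ 0.4833 -0.2121  0.022 ]
 [ 0.4623 -0.1712  0.022 ]]
len 0.09301266919545484 yaw 0.44851873108654056 ctr [ 0.5138 -0.1719  0.0125]
0.477821055418317 0.4736736971276024
tri [[ 0.5428 -0.1328  0.0096  0.0027]
 [ 0.5655 -0.1718 -0.0169  0.0058]
 [ 0.4845 -0.2073  0.0406  0.0017]
 [ 0.4621 -0.1728  0.0242  0.0037]]
[353   0  30  13 294] [367.5952   4.9388] [[ 0.6092 -0.1381  0.05  ]]
[183  47  26  27 215] [192.5907  59.6186] [[ 0.4898 -0.0147  0.05  ]]
[585  46  27  31 607] [597.2817  60.827 ] [[ 0.6849 -0.3637  0.05  ]]
```

>>> apply_moves(targets=[{"travel":[0,-0.9,-0.5],"delta_rot":[0,0,0]},{"travel":[0,-0.9,-1],"delta_rot":[0,0,0]},{"travel":[0,0,-1],"delta_rot":[0,0,0]},{"travel":[0,0,-1],"delta_rot":[0,0,0]},{"travel":[0,0,-1],"delta_rot":[0,0,0]},{"travel":[0,0,-1],"delta_rot":[0,0,0]},{"travel":[0,0,0],"delta_rot":[0,0,0]}])

```text
clock: 3.78
eef_pos: [0.4388, -0.2075, 0.1166]
orientation: [0.969, 0.247, -0.003, -0.003]
wrist_force: [-0.4, -0.6, -1.5]
gripper_width: -0.001
grip_force: 0.0
```

>>> apply_moves(targets=[{"travel":[0,0,-1],"delta_rot":[0,0,-0.3]},{"travel":[0,0,-1],"delta_rot":[0,0,0]},{"travel":[0,0,-1],"delta_rot":[0,0,0]},{"travel":[0,0,-1],"delta_rot":[0,0,0]},{"travel":[0,0,-0.7],"delta_rot":[0,0,0]},{"travel":[0,0,-0.5],"delta_rot":[0,0,0]},{"travel":[0,0,0],"delta_rot":[0,0,0]},{"travel":[0,0,0],"delta_rot":[0,0,0]}])

```text
clock: 4.45
eef_pos: [0.4418, -0.2093, 0.0178]
orientation: [0.972, 0.235, -0.0, -0.0]
wrist_force: [-0.2, 0.6, 0.4]
gripper_width: -0.0
grip_force: 0.0
```

Run:
```python
from h import *
c=snap('wrist','wrist2')
cv2.imwrite('pics/wrist2c.png',c['pixels'])
o=robot.get_obs();print({k:np.round(o[k],4) for k in('clock','eef_pos','orientation','wrist_force','gripper_width')})
```

```text
{'clock': np.float64(4.5), 'eef_pos': array([ 0.4424, -0.2097,  0.0184]), 'orientation': array([9.719e-01, 2.354e-01, 4.000e-04, 4.000e-04]), 'wrist_force': array([-0.5022,  0.3388,  0.3683]), 'gripper_width': np.float64(-0.0018)}
```

View pics/wrist2.png

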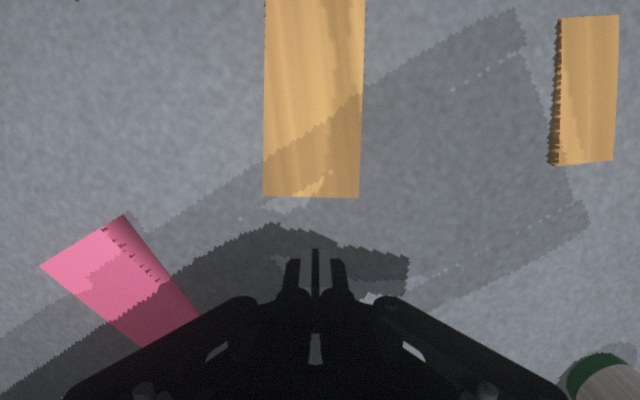

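Wrist view: the wedge is straight ahead, its back edge at row 197, columns 263–360, and the fingertips at (316,250). The tool is about 2 mm right of the centre line. I'll shift left, go down and close up.

>>> apply_moves(targets=[{"travel":[-0.13,0.25,-0.25],"delta_rot":[0,0,0]},{"travel":[0,0,-0.25],"delta_rot":[0,0,0]},{"travel":[0.3,0.15,0],"delta_rot":[0,0,0]},{"travel":[0.3,0.15,0],"delta_rot":[0,0,0]},{"travel":[0,0,0],"delta_rot":[0,0,0]},{"travel":[0,0,0],"delta_rot":[0,0,0]}])

```text
clock: 5.0
eef_pos: [0.4518, -0.1982, 0.0076]
orientation: [0.972, 0.236, 0.0, 0.0]
wrist_force: [0.3, 0.1, 0.1]
gripper_width: -0.004
grip_force: 0.0
```

```bash
cat > w.py <<'E'
from h import *
import sys
np.set_printoptions(precision=4,suppress=True)
tag=sys.argv[1]
snap('wrist','w'+tag);snap('top','t'+tag)
c=load('w'+tag)
h=cv2.cvtColor(c['p'],cv2.COLOR_BGR2HSV); m=cv2.inRange(h,(10,60,40),(28,220,255)); m[:,400:]=0
n,l,s,ce=cv2.connectedComponentsWithStats(m); i=1+np.argmax(s[1:,4]); ys=np.where(l==i)[0]
low=ys.max()-3; r=np.where(l[low]==i)[0]; bk=onz(c,[(r.min()-.5,low+3.5),(r.max()+.5,low+3.5)],.022)
up=max(low-60,2); r2=np.where(l[up]==i)[0]
print('back px',r.min(),r.max(),ys.max(),'row',up,r2.min(),r2.max(),'back world',bk.mean(0))
o=robot.get_obs();print({k:np.round(o[k],4) for k in('clock','eef_pos','orientation','wrist_force')})
q=o['orientation'];print('heading',2*np.arctan2(q[1],q[0]))
E
python3 w.py 3
```

```text
back px 272 371 234 row 171 273 374 back world [ 0.4731 -0.1904  0.022 ]
{'clock': np.float64(5.1), 'eef_pos': array([ 0.4513, -0.1983,  0.0074]), 'orientation': array([0.9719, 0.2356, 0.    , 0.0001]), 'wrist_force': array([-0.4619, -0.1785, -0.0067])}
heading 0.47559976698984796
```

>>> apply_moves(targets=[{"travel":[0.45,0.22,0],"delta_rot":[0,0,0]},{"travel":[0.4,0.2,0],"delta_rot":[0,0,-0.3]},{"travel":[0.4,0.2,0],"delta_rot":[0,0,-0.3]},{"travel":[0.4,0.2,0],"delta_rot":[0,0,-0.3]},{"travel":[0.4,0.2,0],"delta_rot":[0,0,-0.3]},{"travel":[0.4,0.2,0],"delta_rot":[0,0,-0.3]},{"travel":[0,0,0],"delta_rot":[0,0,0]},{"travel":[0,0,0],"delta_rot":[0,0,0]}])

```text
clock: 5.77
eef_pos: [0.5005, -0.1736, 0.0073]
orientation: [0.984, 0.177, 0.0, 0.0]
wrist_force: [-0.1, -0.3, -1.1]
gripper_width: -0.003
grip_force: 0.0
```

```bash
python3 w.py 4
python3 - <<'E'
from h import *
a=load('w4')['p'][0:300,150:550]; b=cv2.resize(load('t4')['p'][140:260,330:430],None,fx=3,fy=3)
a=cv2.resize(a,(480,360)); cv2.imwrite('pics/c4.png',np.hstack([a,b]))
E
```

```text
back px 273 370 255 row 192 273 372 back world [ 0.5131 -0.1721  0.022 ]
{'clock': np.float64(5.8667), 'eef_pos': array([ 0.4998, -0.1739,  0.0071]), 'orientation': array([ 0.9842,  0.1771, -0.0002, -0.0001]), 'wrist_force': array([-0.285 , -0.1883, -0.7566])}
heading 0.35601816026321165
```

View pics/c4.png

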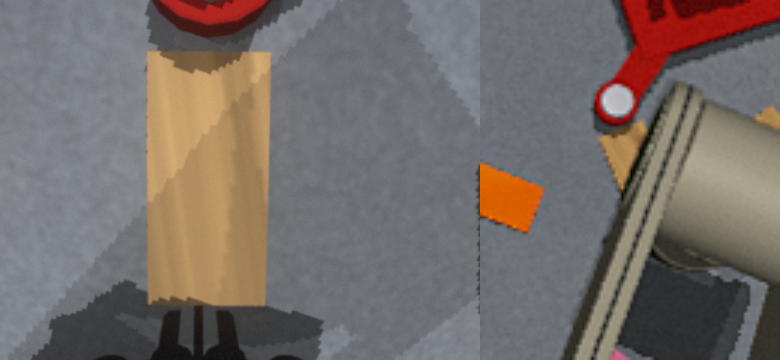

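The crop shows the wedge square against the fingers and pointing straight at the red pad, so I push straight on.

>>> apply_moves(targets=[{"travel":[0.3,0.11,0],"delta_rot":[0,0,0]},{"travel":[0.3,0.11,0],"delta_rot":[0,0,0]},{"travel":[0.3,0.11,0],"delta_rot":[0,0,0]},{"travel":[0.3,0.11,0],"delta_rot":[0,0,0]},{"travel":[0.3,0.11,0],"delta_rot":[0,0,0]},{"travel":[0.3,0.11,0],"delta_rot":[0,0,0]},{"travel":[0.3,0.11,0],"delta_rot":[0,0,0]},{"travel":[0,0,0],"delta_rot":[0,0,0]},{"travel":[0,0,0],"delta_rot":[0,0,0]}])

```text
clock: 6.62
eef_pos: [0.5425, -0.1583, 0.0073]
orientation: [0.984, 0.177, 0.0, 0.0]
wrist_force: [0.9, -0.0, -0.5]
gripper_width: 0.002
grip_force: 0.0
```

```bash
python3 w.py 5
python3 - <<'E'
from h import *
a=load('w5')['p'][0:300,150:550]; b=cv2.resize(load('t5')['p'][140:260,330:430],None,fx=3,fy=3)
a=cv2.resize(a,(480,360)); cv2.imwrite('pics/c5.png',np.hstack([a,b]))
E
```

```text
back px 98 108 257 row 194 0 143 back world [ 0.5179 -0.0622  0.022 ]
{'clock': np.float64(6.7167), 'eef_pos': array([ 0.5419, -0.1584,  0.0071]), 'orientation': array([ 0.9843,  0.1768, -0.0002, -0.0001]), 'wrist_force': array([0.4995, 0.1642, 0.0422])}
heading 0.3553767171494949
```

View pics/c5.png

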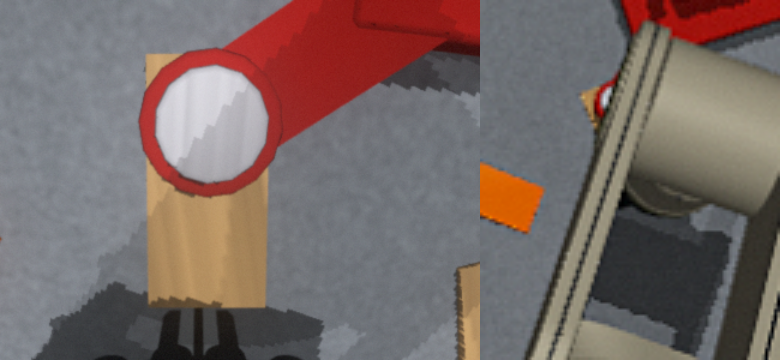

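The crop shows the cap centred over the wedge's line (column 211 against 208), with a few mm still to go. Next come small steps with a force check at each.

Run:
```python
from h import *
print(onz(load('w5'),[(325.8,102.5)],.05))
```

```text
[[ 0.61679443 -0.13407137  0.05      ]]
```

>>> apply_moves(targets=[{"travel":[0.14,0.05,0],"delta_rot":[0,0,0]},{"travel":[0.14,0.05,0],"delta_rot":[0,0,0]},{"travel":[0.14,0.05,0],"delta_rot":[0,0,0]},{"travel":[0,0,0],"delta_rot":[0,0,0]},{"travel":[0,0,0],"delta_rot":[0,0,0]}])

```text
clock: 7.13
eef_pos: [0.5507, -0.1555, 0.0074]
orientation: [0.984, 0.177, 0.0, 0.0]
wrist_force: [0.6, -0.1, 0.3]
gripper_width: 0.001
grip_force: 0.0
```

>>> apply_moves(targets=[{"travel":[0.09,0.03,0],"delta_rot":[0,0,0]},{"travel":[0,0,0],"delta_rot":[0,0,0]},{"travel":[0,0,0],"delta_rot":[0,0,0]}])

```text
clock: 7.38
eef_pos: [0.5523, -0.1549, 0.0073]
orientation: [0.984, 0.177, 0.0, 0.0]
wrist_force: [-0.1, -0.4, -0.7]
gripper_width: -0.001
grip_force: 0.0
```

>>> apply_moves(targets=[{"travel":[0.1,0.037,0],"delta_rot":[0,0,0]},{"travel":[0,0,0],"delta_rot":[0,0,0]},{"travel":[0,0,0],"delta_rot":[0,0,0]}])

```text
clock: 7.63
eef_pos: [0.5544, -0.1542, 0.0073]
orientation: [0.984, 0.177, 0.0, 0.0]
wrist_force: [0.6, -0.7, -0.2]
gripper_width: -0.0
grip_force: 0.0
```

>>> apply_moves(targets=[{"travel":[0.08,0.03,0],"delta_rot":[0,0,0]},{"travel":[0,0,0],"delta_rot":[0,0,0]},{"travel":[0,0,0],"delta_rot":[0,0,0]}])

```text
clock: 7.88
eef_pos: [0.556, -0.1536, 0.0073]
orientation: [0.984, 0.177, 0.0, 0.0]
wrist_force: [0.2, -1.3, -0.3]
gripper_width: -0.004
grip_force: 0.0
```

>>> apply_moves(targets=[{"travel":[0.06,0.02,0],"delta_rot":[0,0,0]},{"travel":[0,0,0],"delta_rot":[0,0,0]},{"travel":[0,0,0],"delta_rot":[0,0,0]}])

```text
clock: 8.13
eef_pos: [0.5571, -0.1532, 0.0073]
orientation: [0.984, 0.177, 0.0, 0.0]
wrist_force: [-0.3, 0.4, -0.3]
gripper_width: -0.005
grip_force: 0.0
```

>>> apply_moves(targets=[{"travel":[0.06,0.02,0],"delta_rot":[0,0,0]},{"travel":[0,0,0],"delta_rot":[0,0,0]},{"travel":[0,0,0],"delta_rot":[0,0,0]}])

```text
clock: 8.38
eef_pos: [0.5584, -0.1527, 0.0073]
orientation: [0.984, 0.177, 0.0, 0.0]
wrist_force: [-0.2, 0.2, 0.7]
gripper_width: -0.002
grip_force: 0.0
```

>>> apply_moves(targets=[{"travel":[0.06,0.02,0],"delta_rot":[0,0,0]},{"travel":[0,0,0],"delta_rot":[0,0,0]},{"travel":[0,0,0],"delta_rot":[0,0,0]}])

```text
clock: 8.63
eef_pos: [0.5596, -0.1523, 0.0073]
orientation: [0.984, 0.177, 0.0, 0.0]
wrist_force: [0.1, 0.4, 0.4]
gripper_width: 0.0
grip_force: 0.0
```

>>> apply_moves(targets=[{"travel":[0.05,0.02,0],"delta_rot":[0,0,0]},{"travel":[0,0,0],"delta_rot":[0,0,0]},{"travel":[0,0,0],"delta_rot":[0,0,0]}])

```text
clock: 8.88
eef_pos: [0.5604, -0.152, 0.0073]
orientation: [0.984, 0.177, -0.0, -0.0]
wrist_force: [-1.5, 0.6, -0.0]
gripper_width: 0.003
grip_force: 0.5
```

>>> apply_moves(targets=[{"travel":[0.05,0.02,0],"delta_rot":[0,0,0]},{"travel":[0,0,0],"delta_rot":[0,0,0]},{"travel":[0,0,0],"delta_rot":[0,0,0]}])

```text
clock: 9.13
eef_pos: [0.5609, -0.1518, 0.0072]
orientation: [0.984, 0.177, -0.001, -0.0]
wrist_force: [-5.1, -1.9, 3.0]
gripper_width: -0.002
grip_force: 2.5
```

Contact. Force is rising to 5 N. One more small step.

>>> apply_moves(targets=[{"travel":[0.05,0.02,0],"delta_rot":[0,0,0]},{"travel":[0,0,0],"delta_rot":[0,0,0]},{"travel":[0,0,0],"delta_rot":[0,0,0]}])

```text
clock: 9.38
eef_pos: [0.5613, -0.1516, 0.0072]
orientation: [0.984, 0.177, -0.001, -0.0]
wrist_force: [-8.0, -2.9, 6.2]
gripper_width: -0.005
grip_force: 4.3
```

>>> apply_moves(targets=[{"travel":[0.04,0.015,0],"delta_rot":[0,0,0]},{"travel":[0,0,0],"delta_rot":[0,0,0]},{"travel":[0,0,0],"delta_rot":[0,0,0]}])

```text
clock: 9.63
eef_pos: [0.5614, -0.1515, 0.0072]
orientation: [0.984, 0.177, -0.002, -0.0]
wrist_force: [-11.2, -3.5, 8.0]
gripper_width: 0.002
grip_force: 6.2
```

Run:
```python
from h import *
c=snap('wrist','w6')
h=cv2.cvtColor(c['pixels'],cv2.COLOR_BGR2HSV); m=cv2.inRange(h,(0,0,110),(180,60,255))
c=load('w6');n,l,s,ce=cv2.connectedComponentsWithStats(m[:280,220:430].copy())
for a,b in zip(s[1:],ce[1:]):
    if a[4]>1500: b=b+[220,0];print(a,b,onz(c,[b],.05))
a=cv2.resize(c['p'][0:300,150:550],(720,540));cv2.imwrite('pics/c6.png',a)
```

```text
[    0     0   190   252 19462] [280.12008016  85.9607954 ] [[ 0.63571162 -0.11288604  0.05      ]]
[  60  123   90   90 6186] [324.10119625 167.72259942] [[ 0.61710282 -0.13397519  0.05      ]]
[ 151  149   59  131 5558] [403.67020511 214.94710327] [[ 0.61141178 -0.16482414  0.05      ]]
```

View pics/c6.png

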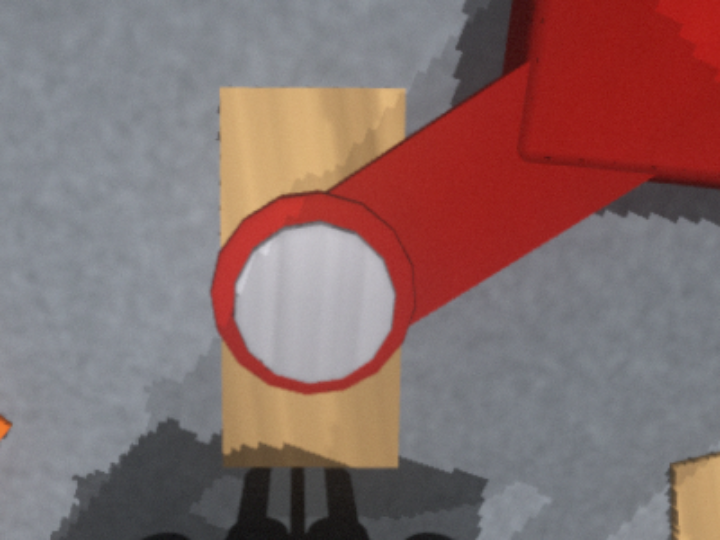

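The wedge is snug under the foot: the cap is centred at crop (315,305) over the wedge (columns 222–402), near its middle. I back off, rise and go over the cap at (0.616, -0.1345).

>>> apply_moves(targets=[{"travel":[-0.3,-0.11,0],"delta_rot":[0,0,0]},{"travel":[-0.7,-0.26,0],"delta_rot":[0,0,0]},{"travel":[0,0,1],"delta_rot":[0,0,0]},{"travel":[0,0,1],"delta_rot":[0,0,0]},{"travel":[0,0,1],"delta_rot":[0,0,0]},{"travel":[0,0,1],"delta_rot":[0,0,0]},{"travel":[0,0,0],"delta_rot":[0,0,0]},{"travel":[0,0,0],"delta_rot":[0,0,0]}])

```text
clock: 10.35
eef_pos: [0.5447, -0.1587, 0.089]
orientation: [0.984, 0.177, 0.002, 0.001]
wrist_force: [-0.5, -0.2, -0.7]
gripper_width: -0.003
grip_force: 0.0
```

Run:
```python
from h import *
np.set_printoptions(precision=4,suppress=True)
snap('wrist','w7'); c=load('w7'); p=c['p']
cv2.imwrite('pics/c7.png',p)
m=cv2.inRange(cv2.cvtColor(p,cv2.COLOR_BGR2HSV),(0,0,140),(180,45,255))
n,l,s,ce=cv2.connectedComponentsWithStats(m)
for a,b in zip(s[1:],ce[1:]):
    if a[4]>500: print(a,b,onz(c,[b],.05))
print(wedge(c,(320,200))); print(robot.get_obs()['eef_pos'])
```

```text
[    0     4   287   352 36025] [148.1847 194.1828] [[ 0.5335 -0.0547  0.05  ]]
[ 84  41  36  44 558] [99.0072 59.5735] [[ 0.5996 -0.012   0.05  ]]
[ 293   80   52   54 2150] [318.5656 106.5312] [[ 0.6166 -0.1341  0.05  ]]
[  386    93   221   259 16167] [517.6064 230.2884] [[ 0.5913 -0.2797  0.05  ]]
[ 347  206   82   82 1482] [388.0459 233.5749] [[ 0.5605 -0.2016  0.05  ]]
[597 223  43  69 961] [623.3111 257.3652] [[ 0.6006 -0.3653  0.05  ]]
(2721.0, array([[351, 118],
       [339, 135],
       [322, 142],
       [303, 139],
       [286, 120],
       [286, 177],
       [349, 178]], dtype=int32))
[ 0.5436 -0.1583  0.0874]
```

View pics/c7.png

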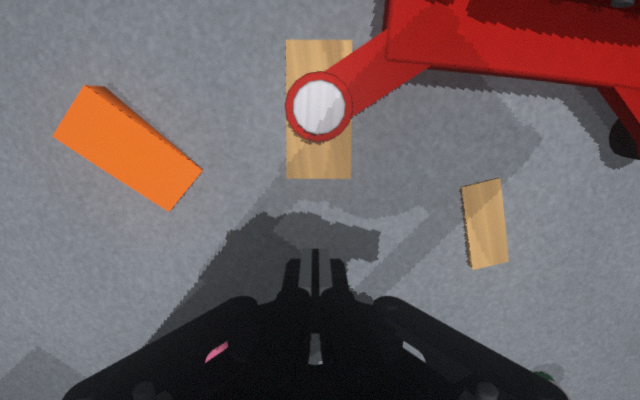

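The wedge stayed put (rows 40–178, cap at (318,107) over its middle). Now I move over the cap and down.

>>> apply_moves(targets=[{"travel":[0.6,0.2,0],"delta_rot":[0,0,0]},{"travel":[0.6,0.2,0],"delta_rot":[0,0,0]},{"travel":[0.6,0.2,0],"delta_rot":[0,0,0]},{"travel":[0.6,0.2,0],"delta_rot":[0,0,0]},{"travel":[0.6,0.2,0],"delta_rot":[0,0,0]},{"travel":[0.6,0.2,0],"delta_rot":[0,0,0]},{"travel":[0,0,-0.5],"delta_rot":[0,0,0]},{"travel":[0,0,-0.5],"delta_rot":[0,0,0]},{"travel":[0,0,-0.4],"delta_rot":[0,0,0]},{"travel":[0,0,0],"delta_rot":[0,0,0]},{"travel":[0,0,0],"delta_rot":[0,0,0]}])

```text
clock: 11.32
eef_pos: [0.6134, -0.1341, 0.0573]
orientation: [0.984, 0.176, -0.002, -0.001]
wrist_force: [-0.9, 0.5, -0.8]
gripper_width: -0.0
grip_force: 0.0
```

>>> apply_moves(targets=[{"travel":[0,0,-0.15],"delta_rot":[0,0,0]},{"travel":[0,0,0],"delta_rot":[0,0,0]},{"travel":[0,0,0],"delta_rot":[0,0,0]}])

```text
clock: 11.57
eef_pos: [0.6154, -0.1345, 0.0567]
orientation: [0.984, 0.177, 0.0, 0.0]
wrist_force: [0.0, -0.4, -0.1]
gripper_width: -0.001
grip_force: 0.0
```

>>> apply_moves(targets=[{"travel":[0,0,-0.12],"delta_rot":[0,0,0]},{"travel":[0,0,-0.1],"delta_rot":[0,0,0]},{"travel":[0,0,0],"delta_rot":[0,0,0]},{"travel":[0,0,0],"delta_rot":[0,0,0]}])

```text
clock: 11.9
eef_pos: [0.6151, -0.1342, 0.0517]
orientation: [0.984, 0.177, -0.0, -0.0]
wrist_force: [-0.3, 0.5, 0.2]
gripper_width: -0.0
grip_force: 0.0
```

>>> apply_moves(targets=[{"travel":[0,0,-0.06],"delta_rot":[0,0,0]},{"travel":[0,0,0],"delta_rot":[0,0,0]},{"travel":[0,0,0],"delta_rot":[0,0,0]}])

```text
clock: 12.15
eef_pos: [0.6152, -0.1342, 0.0506]
orientation: [0.984, 0.177, -0.0, -0.0]
wrist_force: [0.3, 0.2, -0.6]
gripper_width: 0.003
grip_force: 0.0
```

>>> apply_moves(targets=[{"travel":[0,0,-0.06],"delta_rot":[0,0,0]},{"travel":[0,0,0],"delta_rot":[0,0,0]},{"travel":[0,0,0],"delta_rot":[0,0,0]}])

```text
clock: 12.4
eef_pos: [0.6155, -0.1343, 0.0501]
orientation: [0.984, 0.177, 0.0, 0.0]
wrist_force: [-2.5, 1.0, 5.8]
gripper_width: -0.004
grip_force: 2.5
```

>>> apply_moves(targets=[{"travel":[0,0,-0.03],"delta_rot":[0,0,0]},{"travel":[0,0,0],"delta_rot":[0,0,0]},{"travel":[0,0,0],"delta_rot":[0,0,0]},{"travel":[0,0,0],"delta_rot":[0,0,0]}])

```text
clock: 12.73
eef_pos: [0.6156, -0.1344, 0.0501]
orientation: [0.984, 0.177, 0.0, 0.0]
wrist_force: [-3.1, 1.9, 9.6]
gripper_width: 0.001
grip_force: 4.8
```

The press is 9.6 N and the height holds at 0.0501, so the corner doesn't dip. I move clear.

>>> apply_moves(targets=[{"travel":[0,0,0],"delta_rot":[0,0,0]},{"travel":[0,0,0.2],"delta_rot":[0,0,0]},{"travel":[0,0,0.8],"delta_rot":[0,0,0]},{"travel":[0,0,1],"delta_rot":[0,0,0]},{"travel":[-1,-0.35,1],"delta_rot":[0,0,0]},{"travel":[-1,-0.35,1],"delta_rot":[0,0,0]},{"travel":[-1,-0.35,1],"delta_rot":[0,0,0]},{"travel":[-1,-0.35,1],"delta_rot":[0,0,0]},{"travel":[0,0,0],"delta_rot":[0,0,0]},{"travel":[0,0,0],"delta_rot":[0,0,0]},{"travel":[0,0,0],"delta_rot":[0,0,0]}])

```text
clock: 13.65
eef_pos: [0.5354, -0.1621, 0.1684]
orientation: [0.984, 0.177, 0.0, -0.0]
wrist_force: [-0.5, 1.3, 0.3]
gripper_width: 0.002
grip_force: 0.0
```

Run:
```python
from h import *
np.set_printoptions(precision=4,suppress=True)
snap('wrist','w8'); c=load('w8'); p=c['p']
m=cv2.inRange(cv2.cvtColor(p,cv2.COLOR_BGR2HSV),(0,0,140),(180,45,255))
n,l,s,ce=cv2.connectedComponentsWithStats(m)
for a,b in zip(s[1:],ce[1:]):
    if 150<a[4]<4000 and 250<b[0]<400 and b[1]<250: print(a,b,onz(c,[b],.05))
h=cv2.inRange(cv2.cvtColor(p,cv2.COLOR_BGR2HSV),(10,60,40),(28,220,255)); h[:,:220]=0;h[:,400:]=0
q=cv2.findNonZero(h)[:,0]; lo=q[:,1].min();hi=q[:,1].max()
f=lambda y:q[abs(q[:,1]-y)<3][:,0]
th=onz(c,[(f(lo).min()-.5,lo-.5),(f(lo).max()+.5,lo-.5)],.003).mean(0);bk=onz(c,[(f(hi).min()-.5,hi+.5),(f(hi).max()+.5,hi+.5)],.022).mean(0)
print(lo,hi,f(lo).min(),f(lo).max(),f(hi).min(),f(hi).max(),'thin',th,'back',bk,'mid',(th+bk)/2,np.linalg.norm(th-bk))
```

```text
[ 300   73   36   39 1085] [317.6415  92.1853] [[ 0.6164 -0.1342  0.05  ]]
[290 166  41  35 448] [311.5893 184.4487] [[ 0.5446 -0.1555  0.05  ]]
[ 319  168   99   65 1771] [368.4128 192.9588] [[ 0.5546 -0.2039  0.05  ]]
44 153 294 342 220 222 thin [ 0.6571 -0.1197  0.003 ] back [ 0.5364 -0.0694  0.022 ] mid [ 0.5967 -0.0945  0.0125] 0.13221840507276386
```

```bash
python3 -c "
from cell import robot
print(robot.job_done())"
```

```text
the job is handed in; nothing more can be done
None
```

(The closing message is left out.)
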